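# Test the shaker's mushroom stop and put it back in service

### The job

Test the shaker's emergency stop: with a fingertip, push the mushroom stop button all the way in until it latches, then push its grip bar round clockwise (seen from above) so that the latch lets go and the button springs fully out again. When it is out, press the flat round restart button on the other box fully in and let it come back out. Only push: do not grip the stop's bar or anything else, and leave the things standing around where they are.

Things in the scene. Friction and masses are not known exactly. Their poses are not given: they have to be found in the camera images.
- stop_station: the stop station: fixed grey box 92x92 mm, lid 60 mm above the worktop; origin under its centre, on the worktop and on the head's vertical axis. A fixed round shroud (82 mm across, top 83 mm above the worktop) surrounds the mushroom head. It stands left or right, turned up to 0.6 rad.
- stop_bar_top (a point): top centre of the stop's grip bar, on the head's axis; 110 mm above the worktop while out. Head: smooth white mushroom cap 66 mm across with an upright bar across its top, 60 mm long (along this point's x), 12 mm thick (y), 26 mm high; the cap's top lies 26 mm below this point. z up; sinks and turns with the head. At rest the bar lies along the station's x. Friction 0.35.
- stop_plunger (a joint): how far the mushroom head is pressed in, m: 0 out, 0.012 full travel. A spring pushes it out with 6 N at the start and 10 N fully in; passing the catch takes up to about 11 N in all. From 0.010 on it latches, and it then stays in by itself at about 0.010 until it is twisted.
- stop_twist (a joint): how far the head is twisted, rad: 0 at rest, positive = clockwise seen from above, stop at 1.0. It turns clockwise only, against a light spring (0.02 to 0.06 N m, so 1 to 4 N near an end of the bar), and turns back by itself when let go. At about 0.55 to 0.7 rad the latch lets go and the head springs out (rubbing on the finger may delay it until the finger is taken away).
- stop_drive: the two faces of the grip bar that are pushed to turn it clockwise: in the frame of stop_bar_top, the -y face of the bar's -x half and the +y face of its +x half. Origin is not of use.
- stop_rear: the two opposite faces of the grip bar (the +y face of its -x half and the -y face of its +x half). Origin is not of use.
- restart_station: the restart station: fixed grey box like the other, 92x92 mm, lid at 60 mm, with one small flat round push button on top and no shroud; origin under its centre on the worktop. It stands on the other side from the stop station, turned up to 0.6 rad.
- restart_top (a point): centre of the top of the flat round push button, 78 mm above the worktop when out; white, 36 mm across, standing 6 mm proud of its 52 mm round grey collar. Moves down with the button.
- restart (a joint): how far the flat button is pressed, m: 0 out, 0.006 fully in, which takes 5 N; springs back by itself, no latch.
- sample_cup: bystander, loose: open clear specimen cup, 43 mm across, 40 mm high, between the two stations; origin at the middle of its underside. Not to be disturbed.
- white_cap_bottle: bystander, loose: white reagent bottle with a white cap, 42 mm across, 88 mm high, behind the stations; origin at the middle of its underside. Not to be disturbed.
- tall_bottle: bystander, loose: clear bottle with a white cap, 42 mm across, 138 mm high, behind the stations; origin at the middle of its underside. Not to be disturbed.
- slide_box: bystander, loose: flat box of microscope slides, 52x78x26 mm, at the left; origin at the middle of its underside. Not to be disturbed.
- marker_pen: bystander, loose: marker pen lying on the worktop, 135 mm long, 17 mm thick, at the back left; origin at the middle of its underside. Not to be disturbed.
- forceps: bystander, loose: steel forceps lying on the worktop, 129 mm long, 8 mm thick, at the right; origin at the middle of its underside. Not to be disturbed.

How it is judged:
On the way, in this order (a step that is already met when the one before it is completed fails the run):
1. the mushroom stop is pressed in until it latches (value of joint stop_plunger above 0.0092 m), for 0.2 s.
2. the latched head is twisted clockwise while still in (value of joint stop_twist above 0.3 rad and value of joint stop_plunger above 0.006 m), for 0.02 s.
3. the latch lets go and the head springs out (value of joint stop_plunger below 0.002 m), for 0.1 s.
4. the flat restart button is pressed in (value of joint restart above 0.0045 m), for 0.1 s.
At the end, for the whole second after the job is handed in: The mushroom stop is out (within 2 mm) and turned back (within 0.1 rad), the restart button is out (within 1.5 mm), and every bystander is within 25 mm of where it stood, the cup and the bottles upright (within 0.5 rad) (value of joint stop_plunger below 0.002 m and value of joint stop_twist below 0.1 rad and value of joint restart below 0.0015 m and not (distance of sample_cup from where it was at the start of the episode above 0.025 m or angle between sample_cup's own z axis and vertical above 0.5 rad) and not (distance of white_cap_bottle from where it was at the start of the episode above 0.025 m or angle between white_cap_bottle's own z axis and vertical above 0.5 rad) and not (distance of tall_bottle from where it was at the start of the episode above 0.025 m or angle between tall_bottle's own z axis and vertical above 0.5 rad) and not (distance of slide_box from where it was at the start of the episode above 0.025 m) and not (distance of marker_pen from where it was at the start of the episode above 0.025 m) and not (distance of forceps from where it was at the start of the episode above 0.025 m)); the robot touches nothing.
It fails at once if the grip bar is pinched: fingers press its driving faces and its rear faces at the same time, more than 8 N each (contact force between the fingers and stop_drive above 8 N and contact force between the fingers and stop_rear above 8 N).
It fails at once if the restart button is pressed (over 3 mm) while the stop is still in (over 4 mm) (value of joint restart above 0.003 m and value of joint stop_plunger above 0.004 m).
It fails at once if a bystander is moved or lifted more than 25 mm, or a standing one tipped more than 0.5 rad ((distance of sample_cup from where it was at the start of the episode above 0.025 m or angle between sample_cup's own z axis and vertical above 0.5 rad) or (distance of white_cap_bottle from where it was at the start of the episode above 0.025 m or angle between white_cap_bottle's own z axis and vertical above 0.5 rad) or (distance of tall_bottle from where it was at the start of the episode above 0.025 m or angle between tall_bottle's own z axis and vertical above 0.5 rad) or distance of slide_box from where it was at the start of the episode above 0.025 m or distance of marker_pen from where it was at the start of the episode above 0.025 m or distance of forceps from where it was at the start of the episode above 0.025 m).
It also fails if it takes over 45 s, if anything falls off the work surface, if the arm or the gripper's body presses on something with over 40 N, if the wrist force passes 120 N, or if a joint passes its speed limit or range.

### The arm

A 6-joint arm with a two-finger parallel gripper is mounted at the origin on a cart in front of the work surface, level with it; the furniture and walls round the work are solid. World frame = base frame: x ahead of the robot, y to its left, z up, the work surface at z = 0. Lengths are in m, angles in rad, forces in N, time in s.
With the tool pointing down it reaches from about 0.275 to 0.825 m from the base axis. Payload 4.9 kg.
Tool frame: the origin (TCP) lies midway between the tips of the shut fingers; the grasp point (between the pads) lies 19 mm behind it (grip_point_offset is the distance from the TCP to the grasp point, in m); z points along the fingers, y is the line along which they close (so a half turn about z gives the same grasp; the last joint's range is limited). The gripper opens to 85 mm and grips with 20 to 120 N. Pads are 22 mm wide; open, the fingers measure 114 mm over their backs; the gripper's body (76 mm by 85 mm) begins 54 mm behind the grasp point. The pads swing forward as they close: fully open they stand 13 mm farther back than shut.
Start: joints at [-1.237, 0.326, -0.193, 1.052, 0, 1.437], TCP at [0.248, -0.491, 0.231] pointing down, gripper open.
Joint ranges: [-2.65, 2.65], [-0.97, 1.79], [-1.3, 1.35], [-1.93, 2.1], [-1.47, 1.37], [-3.14, 3.14]. Speed limits (rad/s): [2.57, 2.57, 3.14, 3.14, 3.14, 3.14].

### API

Orientations are given as a rotation vector (axis times angle).
In Python, from cell import * gives the robot as it stands. Calls block until the motion is done:
- movep(position, orientation): joint-space move of the TCP to a pose.
- move_l(position, velocity=0.15, rot=None, until_force=None): straight line of the TCP; rot=None keeps the orientation; velocity is the mean speed in m/s. With until_force (N) it stops when the force on the tool has changed by that much, and returns True; else False.
- set_joints(angles): joint-space move.
- let_go() and grab(newtons=None): open the fingers fully, or close them until they stop; newtons is the grip in N (None keeps the last).
- sleep(seconds).
- ik(position, orientation): joint angles nearest the present ones, or None.
- get_state(): the state.
- grab_frame(name): name is "side" or "top" or "wrist"; returns a dict with "img" (420x560x3 uint8, red, green, blue), "fx", "fy", "cx", "cy" (pixels), "cam_to_world" (4x4, takes a point from camera to world coordinates); the wrist camera has in their place "T_tool_cam" (4x4, takes a point from camera to tool coordinates, whose origin is the TCP and whose axes are the flange's). Camera axes: x right, y down, z forward; pixel columns grow to the right and rows downward; lengths in m; the calibration is good to about 2 mm. A picture is of the moment at which its call begins: read the wrist's pose just before it. There is no depth.
A pose or a line that the arm cannot do raises MotionError and nothing moves.
- sign_off(): hands the job in; it is judged then, once.
Trained networks look in the newest picture that a camera, given by its name, has taken for a name from the list of things; names that differ only in an ending like _2 or _b are one class to them, and where a whole thing is asked for, a point or a joint stands for the part that bears it (a point fixed in the world has none). Each returns a list of dicts, best first, with "score" (0 to 1); they miss things now and then, are a little off and sometimes report something else, mostly with a low value. They report only what shows in the picture. A call takes as long as a camera call.
- spot_in(camera, name): "centre" ([column, row] in pixels, amid what is visible of it).
- silhouettes(camera, name): "mask" (420x560 bool, what is visible of it) and "centre" ([column, row] in pixels, amid what is visible of it).
- tip_of(camera, name): "centre" ([column, row] in pixels: a listed point, or the origin of a listed thing).
The state is a dict: "clock": time; "q": joint angles; "joint_velocities": joint speeds; "tau": joint torques, N m; "position": TCP position; "eef_rot": TCP orientation; "contact_force": force on the tool from outside, world axes, zero at the start; "wrist_torque": the same for the moment, N m; "finger_gap": opening from 0.0 (shut) to 1.0 (fully open); "grasp_force": force on a finger pad.
Only numpy, scipy, OpenCV 4.12 (cv2) and the standard library are available. Lean on these libraries where they do the work, as an engineer would, in place of code of your own. Each camera call takes 0.05 s, during which the arm holds its last target. There are 200 camera calls.

## Working session

There is one attempt and no reset: what is moved stays moved. The work goes in short steps, each a Python script; the robot and the scene stay as the last script left them, time stands still between calls to the robot, and variables do not carry over. Pictures are saved under pics/ and viewed, at most 10 in all, crops included, and the job is handed in when it is done.

```bash
mkdir -p pics; ls
cat > h.py <<'E'
from cell import *
import numpy as np, cv2
def toworld(f,uv,z,T=None):
    T=np.array(f["cam_to_world"]) if T is None else T
    d=T[:3,:3]@np.array([(uv[0]-f["cx"])/f["fx"],(uv[1]-f["cy"])/f["fy"],1.])
    return T[:3,3]+d*(z-T[2,3])/d[2]
E
python3 - <<'E'
from h import *
s=get_state();print(s["position"],s["eef_rot"],s["clock"])
Z={"stop_bar_top":.11,"restart_top":.078,"stop_station":0,"restart_station":0}
ims=[]
for c in("top","side"):
    f=grab_frame(c);ims.append(f["img"])
    print(c,np.round(np.array(f["cam_to_world"])[:3,3],3))
    for n,z in Z.items():
        for r in tip_of(c,n)[:2]: print(n,np.round(r["centre"],1),round(r["score"],2),toworld(f,r["centre"],z).round(4))
    for n in ["sample_cup","white_cap_bottle","tall_bottle","slide_box","marker_pen","forceps"]:
        if c=="top":
            for r in tip_of(c,n)[:1]: print(n,np.round(r["centre"],1),toworld(f,r["centre"],0).round(3))
for i,n in zip(ims,("top","side")): cv2.imwrite(f"pics/{n}.png",i[:,:,::-1])
E
```

```text
pics
[ 0.24783124 -0.4903318   0.23050942] [-3.05437017e+00 -7.27720268e-01  2.44358063e-04] 0.0
top [ 0.428 -0.009  1.679]
stop_bar_top [327.9 209.1] 0.69 [ 0.5807 -0.1748  0.11  ]
restart_top [223.6 233.1] 0.59 [0.5138 0.1336 0.078 ]
stop_station [326.8 212.1] 0.84 [ 0.582  -0.1828  0.    ]
restart_station [224.1 232.1] 0.56 [0.5212 0.139  0.    ]
sample_cup [270.3 221.5] [ 0.553 -0.005  0.   ]
white_cap_bottle [288.2 177.7] [ 0.692 -0.063  0.   ]
tall_bottle [235.9 165.5] [0.732 0.103 0.   ]
slide_box [137.2 234.8] [0.514 0.409 0.   ]
marker_pen [185.1 174.7] [0.703 0.263 0.   ]
forceps [411. 210.] [ 0.587 -0.448  0.   ]
side [0.947 1.026 1.04 ]
stop_bar_top [276.7 162.5] 0.84 [ 0.567 -0.191  0.11 ]
restart_top [331.6 238.4] 0.67 [0.5179 0.1335 0.078 ]
stop_station [275.  194.7] 0.63 [ 0.5783 -0.1743  0.    ]
```

```bash
python3 - <<'E'
import cv2
i=cv2.imread("pics/top.png")[140:280,110:440]
cv2.imwrite("pics/topc.png",cv2.resize(i,None,fx=2.4,fy=2.4,interpolation=cv2.INTER_CUBIC))
E
python3 - <<'E'
from h import *
f=None
from scipy.spatial.transform import Rotation as R
movep([0.50,-0.18,0.36],[np.pi,0,0])
s=get_state();f=grab_frame("wrist")
T=np.eye(4);T[:3,:3]=R.from_rotvec(s["eef_rot"]).as_matrix();T[:3,3]=s["position"];print(T.round(3),np.array(f["T_tool_cam"]).round(3),f["fx"])
T=T@np.array(f["T_tool_cam"])
for n,z in (("stop_bar_top",.11),("stop_station",0)):
    for r in tip_of("wrist",n)[:2]: print(n,np.round(r["centre"],1),r["score"],toworld(f,r["centre"],z,T).round(4))
cv2.imwrite("pics/w1.png",f["img"][:,:,::-1])
np.savez("w1.npz",T=T,img=f["img"],k=[f["fx"],f["fy"],f["cx"],f["cy"]])
print(s["clock"])
E
```

```text
[[ 1.    -0.001 -0.001  0.5  ]
 [-0.001 -1.    -0.    -0.181]
 [-0.001  0.    -1.     0.36 ]
 [ 0.     0.     0.     1.   ]] [[ 0.    -0.958 -0.285  0.074]
 [ 1.     0.    -0.001  0.   ]
 [ 0.001 -0.285  0.958 -0.141]
 [ 0.     0.     0.     1.   ]] 348.79269462142753
stop_station [277.8 100.8] 0.65 [ 0.5779 -0.1828  0.    ]
2.35
```

View pics/topc.png

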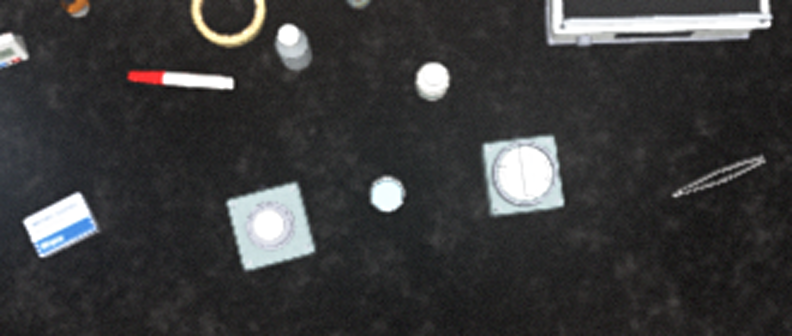

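View pics/w1.png

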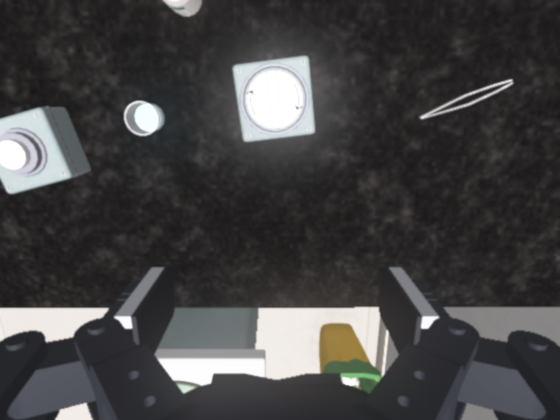

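Run:
```python
import cv2,numpy as np
d=np.load("w1.npz");i=d["img"][40:160,215:335].astype(float)
a=np.clip((i-215)*6.4,0,255);
a=cv2.resize(a.astype(np.uint8)[:,:,::-1],(480,480),interpolation=cv2.INTER_CUBIC)
t=cv2.imread("pics/top.png")[185:235,300:350].astype(float);t=np.clip((t-150)*2.4,0,255).astype(np.uint8)
t=cv2.resize(t,(310,480),interpolation=cv2.INTER_CUBIC) if 0 else cv2.resize(t,(310,310),interpolation=cv2.INTER_CUBIC)
o=np.zeros((480,790,3),np.uint8);o[:,:480]=a;o[:310,480:]=t
cv2.imwrite("pics/c2.png",o)
```

```text
(no output)
```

View pics/c2.png

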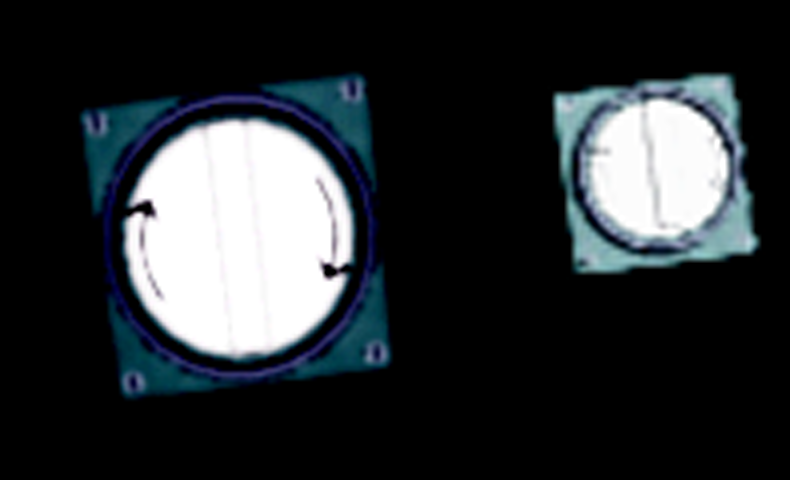

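Run:
```python
from h import *
d=np.load("w1.npz");k=d["k"];f=dict(fx=k[0],fy=k[1],cx=k[2],cy=k[3]);T=d["T"]
P=lambda u,z:toworld(f,[u[0]/4+215-.4,u[1]/4+40-.4],z,T)[:2]
c=np.array([P(u,.06) for u in((83,112),(362,75),(388,365),(127,397))])
print("lid",c.round(4),c.mean(0)); 
e=[c[0]-c[3],c[1]-c[2]];print([np.arctan2(*v[::-1]).round(3) for v in e],[np.linalg.norm(v).round(3) for v in e])
e=[c[0]-c[1],c[3]-c[2]];print([(np.arctan2(*v[::-1])-np.pi/2).round(3) for v in e])
print("shroud",P((240,235),.083), P((105,235),.083),P((374,235),.083))
b=np.array([P(u,.11) for u in((207,125),(247,122),(268,348),(233,352))])
print("bar",b.round(4),b.mean(0),np.arctan2(*((b[0]+b[1]-b[2]-b[3])[::-1])))
print("restart",toworld(f,(12,155),.078,T))
```

```text
lid [[ 0.6149 -0.1325]
 [ 0.6249 -0.2144]
 [ 0.5419 -0.2244]
 [ 0.5322 -0.1434]] [ 0.57848261 -0.1786823 ]
[np.float64(0.131), np.float64(0.119)] [np.float64(0.083), np.float64(0.084)]
[np.float64(0.122), np.float64(0.119)]
shroud [ 0.57999023 -0.17879008] [ 0.58001395 -0.140188  ] [ 0.57996669 -0.21710083]
bar [[ 0.6071 -0.1703]
 [ 0.6078 -0.1808]
 [ 0.5501 -0.1865]
 [ 0.5491 -0.1769]] [ 0.57852342 -0.17865378] 0.10617495494720967
restart [0.51475385 0.13955678 0.078     ]
```

```bash
cat >> h.py <<'E'
from scipy.spatial.transform import Rotation as R
C=np.array([.579,-.1787]);YAW=.12
def rv(psi): return (R.from_euler('z',psi)*R.from_euler('x',np.pi)).as_rotvec()
def pose(th,r,off,z,sgn):
    a=YAW-th;u=np.array([np.cos(a),np.sin(a)]);n=np.array([-u[1],u[0]])
    return np.r_[C-r*u-off*n,z],rv(a+sgn*np.pi/2)
E
python3 - <<'E'
from h import *
s=get_state();print(s["q"])
for sg in(1,-1):
    for th in(0,.9):
        print(sg,th,ik(*pose(th,.024,.017,.088,sg)))
grab(20)
best=min((1,-1),key=lambda g:max(abs(ik(*pose(t,.024,.017,.088,g))[5]) for t in(0,.9)))
p,o=pose(0,0,0,.135,best);movep(p,o)
p[2]=.094
print(best,move_l(p,.03,until_force=22)); s=get_state();print(s["position"],s["contact_force"])
sleep(.3)
s=get_state();print(s["position"],s["contact_force"])
p[2]=.14;move_l(p,.15)
grab_frame("side");print([(r["centre"],r["score"]) for r in tip_of("side","stop_bar_top")[:1]],get_state()["clock"])
E
```

```text
[-4.86120832e-01  2.41221203e-01  1.64102450e-02  1.34666088e+00
 -1.11158351e-04  2.65692372e+00]
1 0 [-4.66899606e-01  5.29050003e-01 -2.70762937e-01  7.70983386e-01
  4.44089210e-16  9.83896720e-01]
1 0.9 [-0.43420049  0.50573579 -0.31229782  0.75276271  0.          1.91659584]
-1 0 [-0.46689961  0.52905    -0.27076294  0.77098339  0.         -2.15769593]
-1 0.9 [-0.43420049  0.50573579 -0.31229782  0.75276271  0.         -1.22499681]
1 True
[ 0.57917237 -0.17878316  0.10683902] [-1.16366985  0.48841438  5.80318213]
[ 0.57923106 -0.17880502  0.10689038] [-1.51821773  0.86894609  5.87575918]
[([277.8, 163.9], 0.51)] 6.4333
```

Run:
```python
from h import *
p,o=pose(0,0,0,.112,1);move_l(p,.1)
for z in np.r_[np.arange(.108,.094,-.001)]:
    p[2]=z;move_l(p,.02);s=get_state();F=s["contact_force"][2];print(round(z,4),s["position"][2].round(4),F.round(1))
    if F>16:break
sleep(.25);print(get_state()["contact_force"])
p[2]=.125;move_l(p,.1);print(get_state()["clock"],get_state()["contact_force"])
grab_frame("side");print([(r["centre"],r["score"]) for r in tip_of("side","stop_bar_top")[:1]])
```

```text
0.108 0.109 4.8
0.107 0.1085 7.5
0.106 0.1079 10.5
0.105 0.1071 11.7
0.104 0.1062 12.4
0.103 0.1048 9.5
0.102 0.1034 6.7
0.101 0.1023 7.5
0.1 0.1013 7.6
0.099 0.1002 6.0
0.098 0.0994 7.4
0.097 0.0985 7.4
0.096 0.098 10.8
0.095 0.0978 15.3
[-4.69253094  1.26967929 16.12941388]
11.1667 [0.22395379 0.93328079 0.40980736]
[([274.1, 165.4], 0.75)]
```

Run:
```python
from h import *
p,o=pose(0,.024,.03,.125,1);movep(p,o)
p[2]=.088;move_l(p,.1);print(get_state()["contact_force"].round(1))
for th,off in [(0,.02),(0,.017)]+[(t,.017) for t in np.arange(.1,.91,.1)]:
    p,o=pose(th,.024,off,.088,1);move_l(p,.04,rot=o);s=get_state();print(round(th,2),s["contact_force"].round(1),s["wrist_torque"].round(2))
f=grab_frame("side");cv2.imwrite("pics/tw.png",cv2.resize(f["img"][100:260,180:400,::-1],None,fx=2.5,fy=2.5))
print(s["clock"])
```

```text
[-0.7 -0.2  0.4]
0 [ 0.3 -0.1  0.1] [ 0.06 -0.03  0.05]
0 [-0.2  0.7  0.8] [-0.02 -0.03  0.01]
0.1 [-0.7 -1.2 -0. ] [-0.13 -0.02  0.05]
0.2 [ 1.  -0.2 -0.2] [-0.16  0.07 -0.04]
0.3 [-0.3 -1.2  0.3] [-0.3   0.13 -0.01]
0.4 [-1.7 -4.   0.5] [-0.65  0.31 -0.04]
0.5 [-1.4 -3.5  1.2] [-0.73  0.42 -0.01]
0.6 [-1.6 -1.5  1.3] [-0.53  0.29 -0.01]
0.7 [-1.4 -4.   0.9] [-0.58  0.28 -0.01]
0.8 [-2.8 -3.4  0. ] [-0.68  0.37 -0.08]
0.9 [-1.6 -3.8  0.8] [-0.74  0.41 -0.09]
14.9583
```

View pics/tw.png

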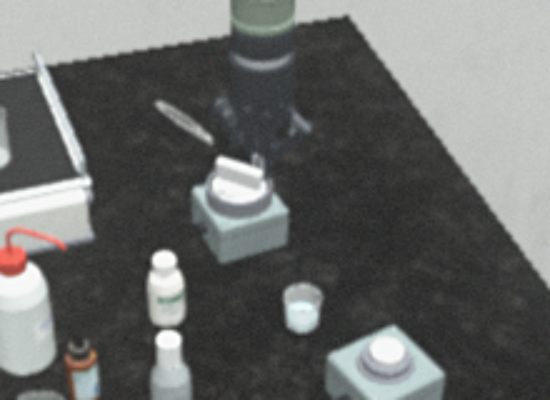

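The picture shows the bar turned by the finger (crop 240,175). Contact only began at about 0.3 rad of the arc, so I'll push on until the force rises.

Run:
```python
from h import *
for off in (.016,.015,.014,.013,.012,.011,.010,.009,.008,.007,.006):
    p,o=pose(.9,.024,off,.088,1);move_l(p,.03,rot=o);s=get_state();F=s["contact_force"];print(off,F.round(1))
    if np.hypot(*F[:2])>7:break
p,o=pose(.9,.024,.035,.088,1);move_l(p,.1)
p[2]=.15;move_l(p,.15);sleep(.1)
f=grab_frame("side");cv2.imwrite("pics/tw2.png",cv2.resize(f["img"][100:260,180:400,::-1],None,fx=2.5,fy=2.5))
print([(r["centre"],r["score"]) for r in tip_of("side","stop_bar_top")[:1]],get_state()["clock"])
```

```text
0.016 [-3.4 -4.   1.7]
0.015 [-4.5 -4.3  2.9]
0.014 [-5.4 -6.7  3.1]
[([277.3, 166.6], 0.68)] 16.8833
```

View pics/tw2.png

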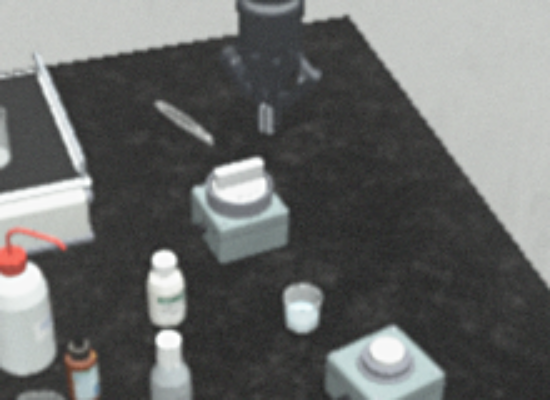

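The bar is back at rest (crop 240,175). I'll compare it with the starting image to check whether the head is out.

Run:
```python
from h import *
a=cv2.imread("pics/side.png")[100:260,180:400]
b=cv2.resize(cv2.imread("pics/tw2.png"),(220,160),interpolation=cv2.INTER_AREA)
A=a[60:85,80:115].astype(float);B=b[60:85,80:115].astype(float)
print(np.abs(A-B).mean(), [round(np.abs(np.roll(A,k,0)-B)[5:-5].mean(),1) for k in range(-3,4)])
cv2.imwrite("pics/cmp.png",cv2.resize(np.hstack([a[50:90,70:125],b[50:90,70:125]]),None,fx=7,fy=7,interpolation=cv2.INTER_CUBIC))
```

```text
4.273904761904762 [np.float64(39.2), np.float64(27.4), np.float64(14.6), np.float64(4.1), np.float64(14.9), np.float64(28.2), np.float64(40.4)]
```

View pics/cmp.png

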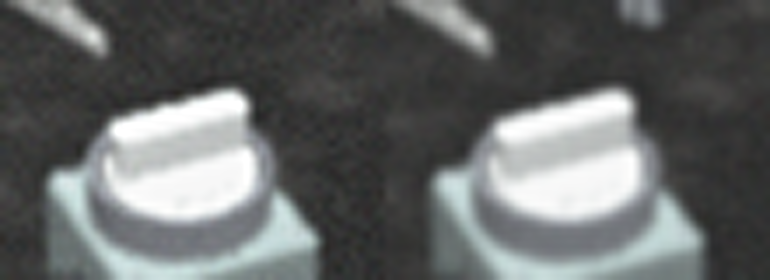

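The head is back at its starting height and angle in both images, so it is out. Next is the restart button.

Run:
```python
from h import *
o=get_state()["eef_rot"];movep([.56,-.03,.17],o);movep([.5155,.1345,.12],o)
f=grab_frame("side")
p=np.array([.5155,.1345,.082]);move_l(p,.08)
for z in np.arange(.078,.066,-.001):
    p[2]=z;move_l(p,.02);s=get_state();F=s["contact_force"][2];print(round(z,4),s["position"][2].round(4),F.round(1))
    if F>11:break
sleep(.3);s=get_state();print(s["position"],s["contact_force"])
p[2]=.16;move_l(p,.12);sleep(.2)
a=cv2.imread("pics/side.png")[:,:,::-1];b=grab_frame("side")["img"]
d=np.abs(a.astype(float)-b).mean(2);d=cv2.GaussianBlur(d,(5,5),0)
ys,xs=np.where(d>20);print("diff",[(x0,y0) for x0,y0 in set(zip(xs//20*20,ys//20*20))],get_state()["clock"])
cv2.imwrite("pics/fin.png",b[:,:,::-1])
```

```text
0.078 0.0784 3.8
0.077 0.0773 4.8
0.076 0.0762 4.7
0.075 0.0759 10.5
0.074 0.0758 18.7
[0.5161579  0.13453638 0.07582862] [-3.00894785 -1.60920007 18.38999976]
diff [(np.int64(320), np.int64(120)), (np.int64(440), np.int64(100)), (np.int64(380), np.int64(0)), (np.int64(400), np.int64(140)), (np.int64(520), np.int64(120)), (np.int64(320), np.int64(40)), (np.int64(440), np.int64(20)), (np.int64(300), np.int64(80)), (np.int64(340), np.int64(180)), (np.int64(460), np.int64(120)), (np.int64(380), np.int64(20)), (np.int64(340), np.int64(100)), (np.int64(420), np.int64(120)), (np.int64(540), np.int64(100)), (np.int64(520), np.int64(140)), (np.int64(460), np.int64(40)), (np.int64(340), np.int64(20)), (np.int64(420), np.int64(40)), (np.int64(540), np.int64(20)), (np.int64(320), np.int64(200)), (np.int64(520), np.int64(60)), (np.int64(460), np.int64(140)), (np.int64(360), np.int64(80)), (np.int64(340), np.int64(120)), (np.int64(420), np.int64(140)), (np.int64(540), np.int64(120)), (np.int64(400), np.int64(0)), (np.int64(300), np.int64(160)), (np.int64(460), np.int64(60)), (np.int64(360), np.in
[... 1444 characters left out ...]
(100)), (np.int64(360), np.int64(40)), (np.int64(340), np.int64(80)), (np.int64(420), np.int64(100)), (np.int64(540), np.int64(80)), (np.int64(460), np.int64(20)), (np.int64(500), np.int64(120)), (np.int64(340), np.int64(0)), (np.int64(420), np.int64(20)), (np.int64(540), np.int64(0)), (np.int64(320), np.int64(180)), (np.int64(440), np.int64(160)), (np.int64(520), np.int64(40)), (np.int64(360), np.int64(60)), (np.int64(480), np.int64(80)), (np.int64(320), np.int64(100)), (np.int64(440), np.int64(80)), (np.int64(500), np.int64(140)), (np.int64(320), np.int64(20)), (np.int64(440), np.int64(0)), (np.int64(300), np.int64(60)), (np.int64(540), np.int64(160)), (np.int64(480), np.int64(100))] 21.75
```

View pics/fin.png

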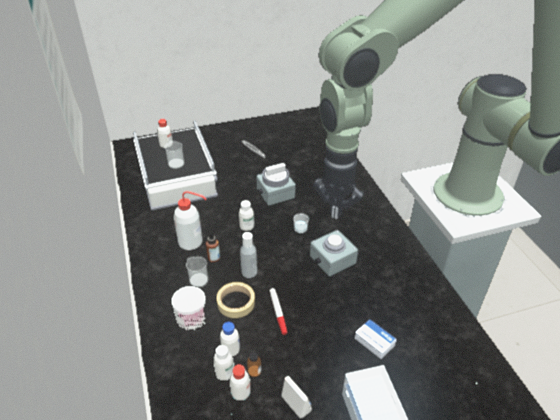

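The press stopped hard at 75.8 mm, where 72 mm was expected. I'll check where contact starts and the finger state, in finer steps.

Run:
```python
from h import *
s=get_state();print(s["finger_gap"],s["eef_rot"],rv(YAW-.9+np.pi/2),s["contact_force"].round(1),s["q"].round(3))
p=np.array([.5155,.1345,.0865]);move_l(p,.12)
for z in np.arange(.085,.0725,-.001):
    p[2]=z;move_l(p,.03);s=get_state();F=s["contact_force"];print(round(z,4),s["position"].round(4),F.round(1),s["wrist_torque"].round(2))
    if F[2]>13:break
f=grab_frame("wrist");cv2.imwrite("pics/wr.png",f["img"][:,:,::-1])
f=grab_frame("side");cv2.imwrite("pics/sd.png",cv2.resize(f["img"][180:290,280:390,::-1],None,fx=5,fy=5,interpolation=cv2.INTER_CUBIC))
p[2]=.11;move_l(p,.12);print(get_state()["clock"])
```

```text
-0.0038896506854076904 [-2.89702178 -1.20938038  0.0042847 ] [2.89919765e+00 1.21006503e+00 7.40951132e-17] [ 0.7 -0.3  0.3] [ 1.160e-01  3.560e-01 -3.450e-01  8.730e-01  1.000e-03  2.466e+00]
0.085 [0.5159 0.1346 0.0856] [-0.4  0.1  0.2] [ 0.02 -0.04  0.01]
0.084 [0.5155 0.1345 0.0841] [-1.  -0.9 -0. ] [ 0.01 -0.01  0.01]
0.083 [0.5154 0.1345 0.0829] [-0.1 -0.3 -0.4] [-0.02  0.03  0.  ]
0.082 [0.5156 0.1345 0.0821] [-0.1  0.5  2.2] [-0.  0.  0.]
0.081 [0.5156 0.1345 0.0811] [0.3 0.1 2.8] [ 0.01  0.01 -0.04]
0.08 [0.5157 0.1345 0.0801] [ 1.  -0.1  2.3] [-0.   -0.02 -0.01]
0.079 [0.5157 0.1345 0.0791] [-0.2 -0.1  3.8] [-0.04 -0.06 -0.03]
0.078 [0.5156 0.1345 0.0781] [ 0.  -0.4  3.3] [-0.02 -0.07  0.04]
0.077 [0.5156 0.1345 0.0771] [0.3 0.4 3.5] [-0.03 -0.03  0.02]
0.076 [0.5156 0.1345 0.0761] [ 0.7 -0.7  4.7] [-0.02 -0.07 -0.04]
0.075 [0.5157 0.1345 0.0759] [-2.  -0.4 12.8] [-0.13  0.5  -0.02]
0.074 [0.5157 0.1345 0.0758] [-4.6 -0.9 18.9] [-0.2   1.03  0.06]
26.0583
```

View pics/sd.png

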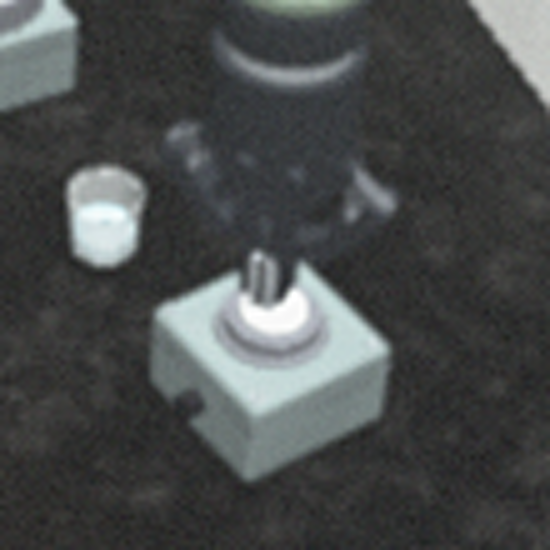

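Run:
```python
from h import *
move_l([.5155,.1345,.18],.15)
a=cv2.imread("pics/side.png")[:,:,::-1].astype(float);b=grab_frame("side")["img"].astype(float)
for n,(x,y) in dict(stop=(276,170),restart=(334,243),cup=(301,223)).items():
    w=np.s_[y-9:y+10,x-14:x+15]; print(n,[round(np.abs(np.roll(a,k,0)[w]-b[w]).mean(),1) for k in(-1,0,1)])
print(sign_off())
```

```text
stop [np.float64(18.4), np.float64(2.4), np.float64(17.2)]
restart [np.float64(13.0), np.float64(2.3), np.float64(13.5)]
cup [np.float64(10.0), np.float64(3.2), np.float64(10.7)]
the job is handed in; nothing more can be done
None
```

The stop was pushed in to its end stop and twisted clockwise, and it is fully out again. The restart button was then pressed through its roughly 6 mm travel and came back out. In the last side image the stop, restart button and cup match the starting image (I did not compare the other bystanders this way), and the job is handed in, with no verdict returned.

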